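# Press the axle cap home on the winder pulley

## Task

The pulley of this watch-winder drive is held on its bare upright axle by a push-on cap with spring teeth inside. Take the steel cap from the wooden disc, start it squarely on the axle tip and press it straight down until it bears on the pulley and has squeezed the spring under it by about half (3 to 4 mm), without crushing the spring, so that it bites and stays tight when you let go. Leave the other things on the bench alone.

Things in the scene. Friction and masses are not known exactly. Their poses are not given: they have to be found in the camera images.
- axle_cap: Loose steel axle cap, about 80 g, upright on the wooden disc: barrel 24 mm in diameter with a closed domed top, on a flange 34 mm across and 3 mm thick at its lower end; 35 mm high in all. Hollow from below (30 mm deep, mouth 13 mm wide). Origin: centre of the underside; z along the axis to the dome. Grip the barrel above the flange, on whose upper face the fingertips may bear; the dome may be pushed too.
- cap_teeth (a point): Centre of the ring of six spring teeth inside the cap, on its axis, 6.5 mm above the underside. They leave an 8 mm gap and grip the 10 mm axle: they slide down it under a push of about 4 to 12 N, most where they ride over the taper, which sinks to 1 to 4 N when the push pauses, and they lock against being pulled up, so a cap pressed too far cannot be drawn back.
- wood_disc: Slice of a branch about 97 mm across and 14 mm thick, fixed; flat top. Origin: centre of the underside.
- winder_base: Fixed drive base: aluminium block 90 x 90 x 22 mm (origin: centre of its underside, on the axle's line) with a plain upright steel axle 10 mm in diameter. On the axle, from below: a brass sleeve, a coil spring and a black pulley 52 mm in diameter with an orange boss 36 mm across on top.
- axle_tip (a point): Centre of the axle's top, 80 mm above the bench; z up along the axle. The axle tapers to 5 mm over its last 4 mm. The top of the orange boss stands 12 to 22 mm below this point: the sleeve under it sets the height, which differs from drive to drive.
- pulley (a joint): How far the pulley has been pressed down on its spring, in m: 0 free, 0.0085 at the bottom. The spring pushes back 2 N per mm; it is crushed beyond 0.0065.
- screwdriver: Bystander: small watchmaker's screwdriver with a blue end, 92 mm long, lying.
- silver_tin: Bystander: round silver tin, 39 mm across, 22 mm high.
- black_loupe: Bystander: black eye loupe, 36 mm across, 39 mm high, standing.
- brass_ring: Bystander: gold-coloured ring, 30 mm across, 19 mm high.
- watch_movement: Bystander: small round watch movement, 26 mm across, 6 mm thick, lying.
There are look-alikes about, which are no part of the job. What is shaped like the axle_cap but green or yellow is not meant.

How it is judged:
By the outcome, as a careful person would: the job done as asked, in the order asked, and still so for the second after the job is handed in, with the robot touching nothing.
It also fails if it takes over 62 s, if anything falls off the work surface, if the arm or the gripper's body presses on something with over 40 N, if the wrist force passes 120 N, or if a joint passes its speed limit or range.

## Robot

A 7-joint arm with a two-finger parallel gripper is mounted at the origin on a cart in front of the work surface, level with it; the furniture and walls round the work are solid. World frame = base frame: x ahead of the robot, y to its left, z up, the work surface at z = 0. Lengths are in m, angles in rad, forces in N, time in s.
With the tool pointing down it reaches from about 0.425 to 0.925 m from the base axis. Payload 6.8 kg.
Tool frame: the origin (TCP) lies on the centre line of the jaws, within the pads' length; the fingertips stand 11 mm ahead of it and the grasp point (between the pads) lies 8 mm behind it; z points along the fingers, y is the direction in which the jaws open and shut (so a half turn about z gives the same grasp; the last joint's range is limited). The gripper opens to 85 mm and grips with 20 to 120 N. Pads are 22 mm wide; open, the fingers measure 114 mm over their backs; the gripper's body (76 mm by 85 mm) begins 54 mm behind the grasp point. The pads swing forward as they close: fully open they stand 13 mm farther back than shut.
Start: joints at [1.06, 0.477, 0.022, 1.555, -0.011, 1.109, -0.083], TCP at [0.265, -0.621, 0.222] pointing down, gripper open.
Joint ranges: [-2.96, 2.96], [-0.34, 2.1], [-1.41, 1.46], [0.24, 2.44], [-1.37, 4.51], [0.17, 1.92], [-2.96, 2.96]. Speed limits (rad/s): [2.39, 2.39, 3.14, 3.14, 3.14, 3.14, 3.14].

## Interface

Orientations are given as a rotation vector (axis times angle).
In Python, from bench import r gives the robot as it stands.
- The arm moves only by the tool send_rows, never from a script. Its argument "deltas" is a list of rows, each a list of 7 numbers: the opening, from 0 (shut) to 1 (fully open), then the shift along the tool's x, y, z as a fraction of full scale, then the turn, a rotation vector about the tool's x, y, z as a fraction of full scale. In form: [[hand, x, y, z, ax, ay, az], ...]. A call has 1 to 20 rows; each row is the pose to reach, as a shift and turn from the pose commanded when the call began, along the tool's axes at that moment, turning the shorter way round; what a row does not reach only later rows make up. Full scale, the value 1, is 150 mm for a shift and 180 degrees for a turn. A row lasts 1/12 s, in which the tool goes at most 41.7 mm and 7.16 degrees, less where a joint would pass 70% of its speed; a pose out of reach is approached as far as the arm can. A call with a number of a shift or a turn outside -1 to 1 is refused whole. A call with a gripper value outside its range is refused whole. The fingers move at their own pace and stop on an object; "squeeze" is the grip in N (left out, the last holds). Time passes only in rows, so rows that repeat a pose let the fingers close. It gives the time, the measured TCP pose, the force and the opening at its end, in the units of the state.
- r.get_obs(): the state, without advancing time (a new reading comes with each control period).
- r.grab_frame(name): name is "scene" or "top" or "wrist"; returns a dict with "pixels" (480x640x3 uint8, red, green, blue), "camera_matrix" (3x3 intrinsics, pixels), "dist_coeffs" ([k1, k2, p1, p2, k3] as OpenCV has them; the pictures are not rectified), "rvec" (rotation vector, rad) and "tvec" (3), from world to camera coordinates, as OpenCV has them. Camera axes: x right, y down, z forward; pixel columns grow to the right and rows downward; lengths in m; the calibration is good to about 2 mm. A picture is of the moment at which its call begins. There is no depth.
- r.hand_in(): hands the job in, once; it reports no verdict.
The state is a dict: "clock": time; "joints": joint angles; "qvel": joint speeds; "tau": joint torques, N m; "tcp_pos": TCP position; "orientation": TCP orientation; "contact_force": force on the tool from outside, world axes, zero at the start; "moment": the same for the moment, N m; "grip_width": finger opening in m.
Only numpy, scipy, OpenCV 4.12 (cv2) and the standard library are available. Lean on these libraries where they do the work, as an engineer would, in place of code of your own. Each camera call takes 0.05 s, during which the arm holds its last target. There are 200 camera calls.

## Working session

There is one attempt and no reset: what is moved stays moved. The work goes in short steps, Python scripts to look and compute and a tool call to move; the robot and the scene stay as the last step left them, time stands still between calls to the robot, and variables do not carry over. Pictures are saved under pics/ and viewed, about 8 in all and at most 12, crops included, and the job is handed in when it is done.

Besides the shell and the picture viewer there is one more tool, called after "Call:" as name([rows], argument=value, ...), one row to a line, values as JSON. send_rows: Moves the arm, as the interface text tells. Shift numbers are shares of 150 mm and turn numbers shares of 180 degrees, none past 1 either way. Its arguments: {"type":"object","properties":{"deltas":{"type":"array","items":{"type":"array","items":{"type":"number"}}},"squeeze":{"type":"number"}},"required":["deltas"]}

```bash
mkdir -p pics
cat > h.py <<'E'
import numpy as np, cv2
from scipy.spatial.transform import Rotation as R
from bench import r
def grab(n,save=None):
    f=r.grab_frame(n); f={k:np.array(v) for k,v in f.items()}
    if save: cv2.imwrite(f'pics/{save}.png',f['pixels'][:,:,::-1])
    return f
def ray(f,uv):
    p=cv2.undistortPoints(np.array([[uv]],float),f['camera_matrix'].astype(float),f['dist_coeffs'].astype(float))[0,0]
    M=cv2.Rodrigues(f['rvec'].astype(float))[0]; c=-M.T@f['tvec'].ravel()
    d=M.T@np.array([p[0],p[1],1]); return c,d/np.linalg.norm(d)
def onz(f,uv,z):
    c,d=ray(f,uv); return c+d*(z-c[2])/d[2]
def proj(f,P):
    return cv2.projectPoints(np.array(P,float).reshape(-1,1,3),f['rvec'].astype(float),f['tvec'].astype(float),f['camera_matrix'].astype(float),f['dist_coeffs'].astype(float))[0][:,0]
def meet(rays):
    A=sum(np.eye(3)-np.outer(d,d) for c,d in rays); b=sum((np.eye(3)-np.outer(d,d))@c for c,d in rays)
    return np.linalg.solve(A,b)
E
python3 - <<'E'
from h import *
a=grab('scene','scene');b=grab('top','top')
for f in (a,b): print(ray(f,(320,240)),f['camera_matrix'][0,0])
o=r.get_obs(); print({k:np.round(v,3) for k,v in o.items()}); print(R.from_rotvec(o['orientation']).as_matrix().round(3))
E
```

```text
(array([-0.00166536, -0.50756037,  0.43031659]), array([ 0.6355459 ,  0.6540966 , -0.41016953])) 541.9346616269759
(array([0.38950838, 0.03919759, 0.91239611]), array([ 0.18376149,  0.03426796, -0.98237336])) 438.8463708282481
{'clock': np.float64(0.1), 'joints': array([ 1.06 ,  0.478,  0.022,  1.556, -0.012,  1.109, -0.083]), 'qvel': array([-0.001, -0.003, -0.   , -0.002,  0.001, -0.   , -0.001]), 'tau': array([ 5.0000e-03, -5.9776e+01,  1.6140e+00, -2.8195e+01,  1.3000e-02,
        5.0000e-03,  0.0000e+00]), 'tcp_pos': array([ 0.264, -0.62 ,  0.221]), 'orientation': array([-3.077e+00, -6.280e-01,  1.000e-03]), 'contact_force': array([ 0.41 , -0.02 ,  0.112]), 'moment': array([-0.013, -0.009,  0.016]), 'grip_width': np.float64(0.085)}
[[ 0.92   0.392 -0.001]
 [ 0.392 -0.92   0.001]
 [-0.    -0.002 -1.   ]]
```

View pics/scene.png

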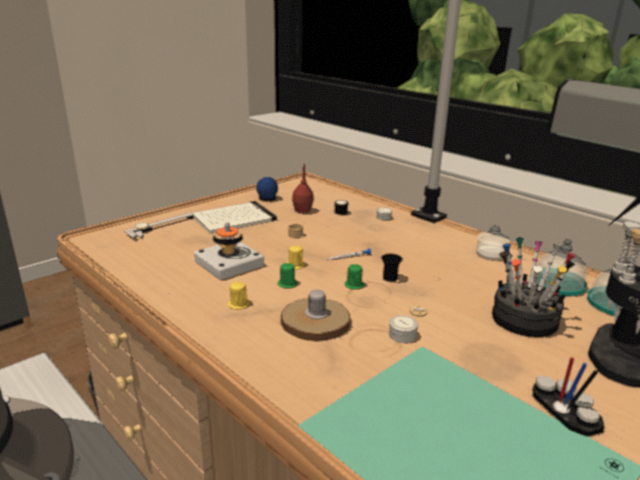

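View pics/top.png

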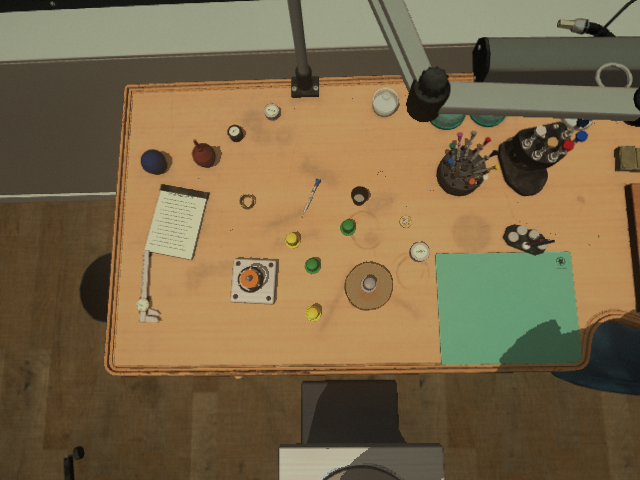

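The scene view shows the grey cap on the wooden disc at (317,302), and the top view has it at (370,284). The drive is at scene (228,245) / top (250,280). 

Possible confusions, by scene pixel: green (288,275) and (355,276), yellow (238,295) and (296,257). By the description I choose the grey one on the disc, and I'll check it in a close crop.

Run:
```python
from h import *
a=cv2.imread('pics/scene.png');b=cv2.imread('pics/top.png')
def c(i,u,v,w,h,s): return cv2.resize(i[v:v+h,u:u+w],None,fx=s,fy=s,interpolation=cv2.INTER_CUBIC)
# tiles 400x300 : scene 80x60 at x5 ; top 80x60 x5
t=np.vstack([np.hstack([c(a,277,280,80,60,5),c(a,190,215,80,60,5)]),np.hstack([c(b,330,255,80,60,5),c(b,215,250,80,60,5)])])
cv2.imwrite('pics/crop.png',t)
```

```text
(no output)
```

View pics/crop.png

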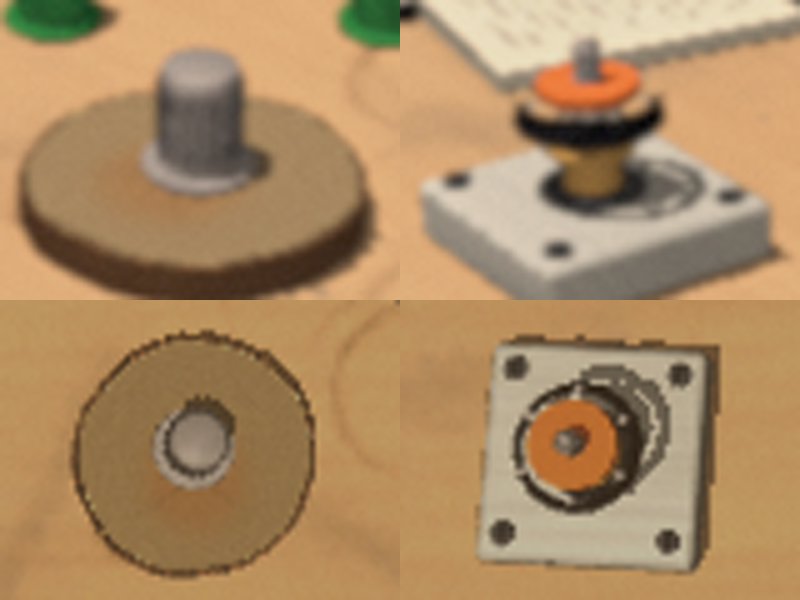

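The crop confirms a steel cap with a flange and closed dome, upright on the disc, and a bare axle tip above the orange boss.

Run:
```python
from h import *
a=grab('scene');b=grab('top')
print('cap flange top',onz(b,(368.6,284.2),.017),'dome top',onz(b,(369.6,283.2),.046))
print('cap scene flange',onz(a,(277+197/5,280+163/5),.017),'dome',onz(a,(277+200/5,280+62/5),.047))
print('tip top',onz(b,(248.8,277.8),.08),'scene',onz(a,(227.3,223.7),.08), 'meet',meet([ray(b,(248.8,277.8)),ray(a,(227.3,223.7))]))
for f,n in((a,'a'),(b,'b')):
    im=f['pixels']; hsv=cv2.cvtColor(im,cv2.COLOR_RGB2HSV)
    m=cv2.inRange(hsv,(3,170,120),(14,255,255)); 
    roi=np.zeros_like(m); (roi.__setitem__((slice(215,250),slice(200,260)),255) if n=='a' else roi.__setitem__((slice(260,300),slice(230,270)),255)); m&=roi
    m=cv2.morphologyEx(m,cv2.MORPH_CLOSE,np.ones((5,5),np.uint8))
    c=max(cv2.findContours(m,0,2)[0],key=cv2.contourArea); e=cv2.fitEllipse(cv2.convexHull(c)); print(n,e)
    for z in (.058,.063,.068): print(z,onz(f,e[0],z))
```

```text
cap flange top [ 0.4635674  -0.02694941  0.017     ] dome top [ 0.46309494 -0.02683415  0.046     ]
cap scene flange [ 0.45996869 -0.02888792  0.017     ] dome [ 0.46402302 -0.02491342  0.047     ]
tip top [0.47463143 0.20559844 0.08      ] scene [0.46905631 0.20017166 0.08      ] meet [0.47435109 0.20673564 0.07651342]
a ((226.95053100585938, 231.68759155273438), (8.575969696044922, 20.035076141357422), 86.56078338623047)
0.058 [0.47768373 0.21549613 0.058     ]
0.063 [0.47124635 0.20578589 0.063     ]
0.068 [0.46480896 0.19607565 0.068     ]
b ((249.26849365234375, 278.4238586425781), (17.248882293701172, 17.58757972717285), 138.28036499023438)
0.058 [0.47563782 0.20905131 0.058     ]
0.063 [0.47513378 0.20805731 0.063     ]
0.068 [0.47462975 0.20706331 0.068     ]
```

Call:
send_rows([
  [1,0.17,-0.19,0,0,0,0],
  [1,0.34,-0.39,0,0,0,0],
  [1,0.52,-0.58,0,0,0,0],
  [1,0.69,-0.78,0,0,0,0],
], squeeze=40)

```text
clock: 0.53
tcp_pos: [0.3144, -0.4711, 0.222]
orientation: [-3.078, -0.628, -0.0]
contact_force: [1.3, 0.2, 0.8]
grip_width: 0.0852
```

Call:
send_rows([
  [1,0.17,-0.19,0,0,0,0],
  [1,0.34,-0.39,0,0,0,0],
  [1,0.52,-0.58,0,0,0,0],
  [1,0.69,-0.78,0,0,0,0],
])

```text
clock: 0.87
tcp_pos: [0.3637, -0.3228, 0.2224]
orientation: [3.078, 0.628, 0.0]
contact_force: [0.9, -0.3, -0.2]
grip_width: 0.0857
```

Call:
send_rows([
  [1,0.17,-0.19,0,0,0,0],
  [1,0.34,-0.39,0,0,0,0],
  [1,0.52,-0.58,0,0,0,0],
  [1,0.69,-0.78,0,0,0,0],
])

```text
clock: 1.2
tcp_pos: [0.413, -0.1746, 0.2225]
orientation: [3.078, 0.628, 0.001]
contact_force: [2.5, -1.4, 0.3]
grip_width: 0.0856
```

Call:
send_rows([
  [1,0.17,-0.19,0.1,0,0,0],
  [1,0.34,-0.39,0.2,0,0,0],
  [1,0.52,-0.58,0.35,0,0,0],
  [1,0.69,-0.78,0.5,0,0,0],
  [1,0.69,-0.78,0.5,0,0,0],
  [1,0.69,-0.78,0.5,0,0,0],
])

```text
clock: 1.7
tcp_pos: [0.4615, -0.0252, 0.146]
orientation: [-3.075, -0.637, 0.004]
contact_force: [-0.6, -0.6, 1.2]
grip_width: 0.0859
```

Run:
```python
from h import *
w=grab('wrist','wrist1'); o=r.get_obs()
print({k:np.round(v,4) for k,v in o.items()}); print(R.from_rotvec(o['orientation']).as_matrix().round(3)); print(ray(w,(320,240)), w['camera_matrix'][0,0],proj(w,[[.463,-.027,.017],[.463,-.027,.049],o['tcp_pos']]))
```

```text
{'clock': np.float64(1.75), 'joints': array([ 0.2471,  0.2516, -0.3674,  2.1011,  0.1233,  0.8105, -1.3605]), 'qvel': array([ 0.0387, -0.0262,  0.0375, -0.0062,  0.0003,  0.0091,  0.0125]), 'tau': array([ -1.8587, -37.4226,  -3.0367, -22.4206,  -0.0965,  -0.1574,
        -0.2047]), 'tcp_pos': array([ 0.4616, -0.0275,  0.1468]), 'orientation': array([-3.0768e+00, -6.3230e-01,  2.6000e-03]), 'contact_force': array([-0.463 , -1.1194,  0.2036]), 'moment': array([-0.0559, -0.0218, -0.023 ]), 'grip_width': np.float64(0.0854)}
[[ 0.919  0.394 -0.002]
 [ 0.394 -0.919  0.   ]
 [-0.002 -0.001 -1.   ]]
(array([0.52929015, 0.00393328, 0.29784991]), array([-0.25762514, -0.12254193, -0.95844288])) 343.72821672129066 [[318.96649815 228.16137335]
 [319.24553463 238.85458724]
 [320.58747361 298.7766083 ]]
```

View pics/wrist1.png

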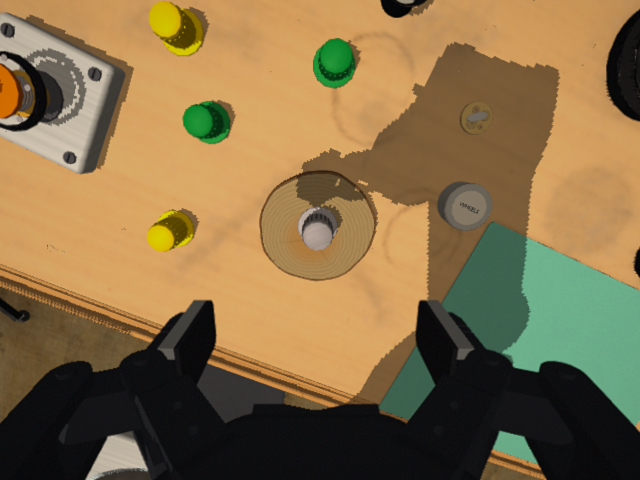

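The wrist view shows the cap dome at (317,236) on the disc, which is close to the prediction of (319,239).

Run:
```python
from h import *
w=grab('wrist'); o=r.get_obs(); im=w['pixels']
hsv=cv2.cvtColor(im,cv2.COLOR_RGB2HSV); x0,y0,x1,y1=285,195,350,258
m=cv2.inRange(hsv[y0:y1,x0:x1],(0,0,70),(180,60,255)); m=cv2.morphologyEx(m,cv2.MORPH_OPEN,np.ones((3,3),np.uint8))
c=max(cv2.findContours(m,0,2)[0],key=cv2.contourArea); print(cv2.boundingRect(c),cv2.minEnclosingCircle(c))
for v in range(206,252,3): q=np.where(m[v-y0])[0]+x0; print(v,q.min() if len(q) else None,q.max() if len(q) else None, end=' | ')
print(o['tcp_pos'],onz(w,(317,236),.047),onz(w,(318,227),.017))
print(proj(w,[[.463+.012*np.cos(t),-.027+.012*np.sin(t),.047] for t in np.arange(0,6.3,.1)]).min(0),proj(w,[[.463+.012*np.cos(t),-.027+.012*np.sin(t),.047] for t in np.arange(0,6.3,.1)]).max(0))
print(proj(w,[[.463+.017*np.cos(t),-.027+.017*np.sin(t),.017] for t in np.arange(0,6.3,.1)]).min(0),proj(w,[[.463+.017*np.cos(t),-.027+.017*np.sin(t),.017] for t in np.arange(0,6.3,.1)]).max(0))
```

```text
(11, 11, 38, 43) ((29.164382934570312, 31.849315643310547), 21.261240005493164)
206 310 318 | 209 304 325 | 212 300 328 | 215 298 331 | 218 297 332 | 221 296 333 | 224 296 333 | 227 296 333 | 230 296 333 | 233 298 330 | 236 299 329 | 239 301 327 | 242 302 326 | 245 305 323 | 248 312 315 | 251 None None | [ 0.46181706 -0.02895386  0.14737741] [ 0.46383871 -0.02731345  0.047     ] [ 0.46362894 -0.02840679  0.017     ]
[300.44368719 221.47198811] [331.93471251 251.74675608]
[296.08351906 207.20226989] [336.27871183 246.1789099 ]
```

Call:
send_rows([
  [1,0.019,-0.017,0.15,0,0,0],
  [1,0.019,-0.017,0.3,0,0,0],
  [1,0.019,-0.017,0.45,0,0,0],
  [1,0.019,-0.017,0.6,0,0,0],
  [1,0.019,-0.017,0.7,0,0,0],
  [1,0.019,-0.017,0.77,0,0,0],
  [1,0.019,-0.017,0.77,0,0,0],
  [1,0.019,-0.017,0.77,0,0,0],
  [1,0.019,-0.017,0.77,0,0,0],
])

```text
clock: 2.55
tcp_pos: [0.4645, -0.0254, 0.0329]
orientation: [3.078, 0.626, 0.003]
contact_force: [-0.5, 0.2, -0.0]
grip_width: 0.086
```

Run:
```python
from h import *
w=grab('wrist','wrist2'); o=r.get_obs(); cv2.imwrite('pics/w2c.png',cv2.resize(w['pixels'][130:400,120:520,::-1],None,fx=2,fy=2))
print(o['clock'],o['tcp_pos'],o['contact_force'])
```

```text
2.6 [ 0.46465885 -0.02517279  0.03298032] [-1.93893877e-04 -6.44158033e-01 -2.86280543e-01]
```

View pics/w2c.png

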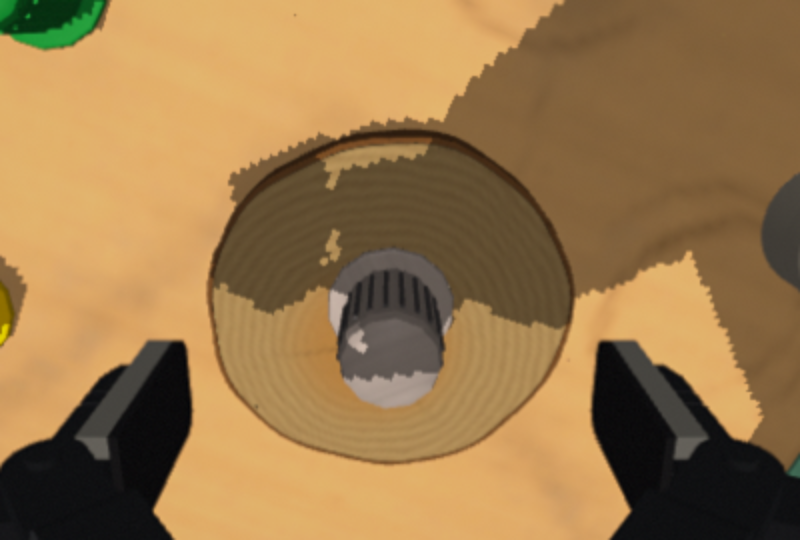

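The crop shows the cap centred between the open jaws (cap x≈390, jaw midpoint 391).

Run:
```python
from h import *
w=grab('wrist'); o=r.get_obs()
P=lambda c,z,rad:proj(w,[[c[0]+rad*np.cos(t),c[1]+rad*np.sin(t),z] for t in np.arange(0,6.3,.1)])
t=o['tcp_pos']
for nm,z,rad in(('flange',.017,.017),('dome',.045,.0115)):
    q=(P(t[:2],z,rad)-[120,130])*2; print(nm,q.min(0),q.max(0))
print(t, onz(w,(315.3,308.5),.045))
```

```text
flange [327.47776092 245.63669503] [455.74262167 364.12260121]
dome [340.90601711 309.41803557] [442.61323072 401.12793868]
[ 0.46458978 -0.02504823  0.03293303] [ 0.46433028 -0.02487698  0.045     ]
```

Call:
send_rows([
  [1,-0.006,0,0.02,0,0,0],
  [1,-0.006,0,0.02,0,0,0],
  [0,-0.006,0,0.02,0,0,0],
  [0,-0.006,0,0.02,0,0,0],
  [0,-0.006,0,0.02,0,0,0],
  [0,-0.006,0,0.02,0,0,0],
  [0,-0.006,0,0.02,0,0,0],
  [0,-0.006,0,0.02,0,0,0],
  [0,-0.006,0,0.02,0,0,0],
  [0,-0.006,0,0.02,0,0,0],
  [0,-0.006,0,0.02,0,0,0],
  [0,-0.006,0,0.02,0,0,0],
], squeeze=30)

```text
clock: 3.65
tcp_pos: [0.4629, -0.0251, 0.0289]
orientation: [3.078, 0.628, 0.0]
contact_force: [-1.4, 0.3, 3.5]
grip_width: 0.0224
```

Call:
send_rows([
  [0,0,0,0.008,0,0,0],
  [0,0,0,0.008,0,0,0],
  [0,0,0,0.008,0,0,0],
], squeeze=20)

```text
clock: 3.9
tcp_pos: [0.463, -0.0251, 0.0287]
orientation: [3.077, 0.628, 0.0]
contact_force: [-4.3, -0.9, 18.8]
grip_width: 0.0221
```

Call:
send_rows([
  [0,0,0,-0.005,0,0,0],
  [0,0,0,-0.1,0,0,0],
  [0,0,0,-0.25,0,0,0],
  [0,0,0,-0.45,0,0,0],
  [0,0,0,-0.6,0,0,0],
  [0,0,0,-0.7,0,0,0],
  [0,0.1,-0.2,-0.7,0,0,0],
  [0,0.2,-0.4,-0.7,0,0,0],
  [0,0.28,-0.58,-0.7,0,0,0],
  [0,0.34,-0.7,-0.7,0,0,0],
], squeeze=60)

```text
clock: 4.73
tcp_pos: [0.4682, 0.0945, 0.1326]
orientation: [-3.076, -0.632, -0.001]
contact_force: [0.8, 0.0, -0.5]
grip_width: 0.0203
```

Call:
send_rows([
  [0,0.1,-0.2,0,0,0,0],
  [0,0.2,-0.4,0,0,0,0],
  [0,0.28,-0.58,0,0,0,0],
  [0,0.33,-0.68,0.0,0,0,0],
  [0,0.33,-0.68,0.05,0,0,0],
  [0,0.33,-0.68,0.1,0,0,0],
  [0,0.33,-0.68,0.1,0,0,0],
  [0,0.33,-0.68,0.1,0,0,0],
  [0,0.33,-0.68,0.1,0,0,0],
  [0,0.33,-0.68,0.1,0,0,0],
])

```text
clock: 5.57
tcp_pos: [0.4744, 0.2038, 0.1177]
orientation: [3.078, 0.626, 0.0]
contact_force: [0.3, 0.7, -0.0]
grip_width: 0.0208
```

Run:
```python
from h import *
w=grab('wrist','w3');a=grab('scene','s3');b=grab('top','t3'); o=r.get_obs()
print({k:np.round(v,4) for k,v in o.items()}); print(R.from_rotvec(o['orientation']).as_matrix().round(4))
def c(i,u,v,wd,h,s): return cv2.resize(i['pixels'][v:v+h,u:u+wd,::-1],None,fx=s,fy=s,interpolation=cv2.INTER_CUBIC)
A=c(a,188,180,80,75,5); B=c(b,205,245,80,75,5); 
t=np.hstack([A,B]); W=c(w,220,210,200,100,2); 
W=np.hstack([W,np.zeros((200,400,3),np.uint8)])
cv2.imwrite('pics/c3.png',np.vstack([t,W]))
```

```text
{'clock': np.float64(5.7167), 'joints': array([-0.1639,  0.3868, -0.442 ,  2.0039,  0.2278,  0.7976, -1.9061]), 'qvel': array([-0.004 ,  0.0011, -0.0011,  0.0008, -0.    , -0.0002, -0.0004]), 'tau': array([ 7.00000e-02, -4.62189e+01, -3.64450e+00, -2.21250e+01,
        1.34000e-02,  3.40000e-03,  1.90000e-03]), 'tcp_pos': array([0.4744, 0.2044, 0.1179]), 'orientation': array([3.0783e+00, 6.2730e-01, 9.0000e-04]), 'contact_force': array([-0.416 ,  0.7996, -0.8219]), 'moment': array([0.015 , 0.0624, 0.0076]), 'grip_width': np.float64(0.021)}
[[ 9.203e-01  3.913e-01  6.000e-04]
 [ 3.913e-01 -9.203e-01  1.000e-04]
 [ 5.000e-04  2.000e-04 -1.000e+00]]
```

View pics/c3.png

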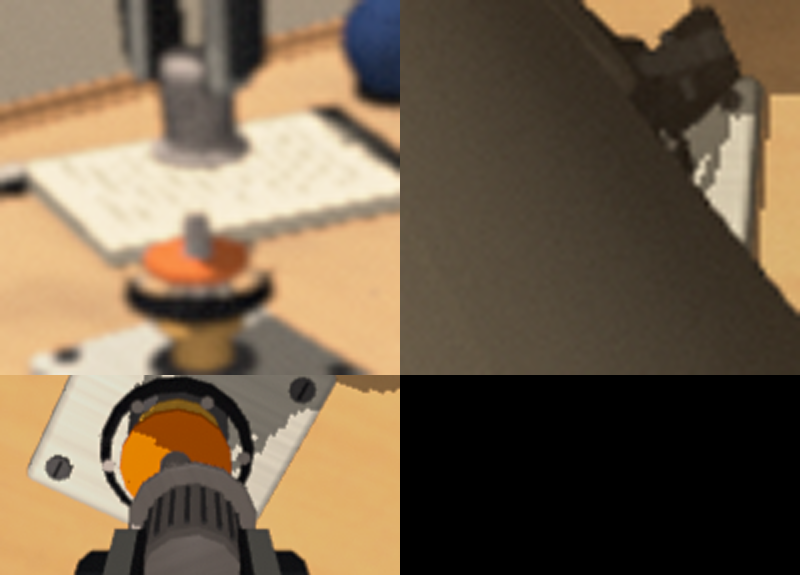

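View pics/w3.png

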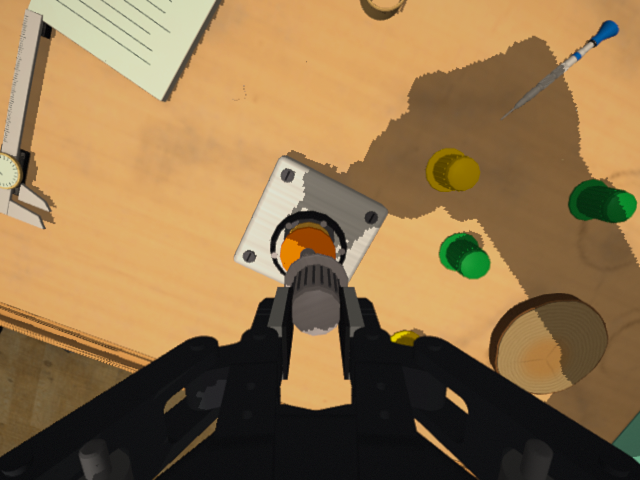

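Views so far: 7. The cap hangs upright in the jaws. In the wrist view the axle tip is at about (308,252) and the cap flange is centred at x≈315. In the scene view the tip is at about (227.5,223.5) and the flange underside is below (228,211).

Run:
```python
from h import *
w=grab('wrist');a=grab('scene'); o=r.get_obs(); t=o['tcp_pos']
circ=lambda c,z,rad:[[c[0]+rad*np.cos(t),c[1]+rad*np.sin(t),z] for t in np.arange(0,6.3,.05)]
def bb(f,c,z,rad,u,v,s): q=(proj(f,circ(c,z,rad))-[u,v])*s; return np.r_[q.min(0),q.max(0)].round(1)
print('t',t)
print('scene flange pred',bb(a,t,t[2]-.0147,.017,188,180,5),bb(a,t,t[2]-.0117,.017,188,180,5))
print('wrist flange pred',bb(w,t,t[2]-.0117,.017,220,210,2)+[0,375,0,375])
ax=(.4745,.2065)
print('scene tip',bb(a,ax,.08,.0025,188,180,5),'boss',bb(a,ax,.062,.018,188,180,5))
print('wrist tip',bb(w,ax,.08,.0025,220,210,2)+[0,375,0,375],'boss',bb(w,ax,.062,.018,220,210,2)+[0,375,0,375])
print('tip wrist ray',onz(w,(308.3,252),.08),'scene',onz(a,(227.4,223.7),.08),'meet',meet([ray(w,(308.3,252)),ray(a,(227.4,223.7))]))
# orange masks
for f,n,(x0,y0,x1,y1) in((a,'a',(200,215,260,250)),(w,'w',(270,215,350,275))):
    hsv=cv2.cvtColor(f['pixels'],cv2.COLOR_RGB2HSV)[y0:y1,x0:x1]; m=cv2.inRange(hsv,(3,190,120),(19,255,255))
    x,y,ww,hh=cv2.boundingRect(m); s=5 if n=='a' else 2; off=(188,180) if n=='a' else (220,210)
    print(n,(x+x0-off[0])*s,(y+y0-off[1])*s,(x+ww+x0-off[0])*s,(y+hh+y0-off[1])*s)
```

```text
t [0.47430022 0.20461603 0.11783284]
scene flange pred [146.6 128.4 250.1 165.1] [146.1 120.1 249.7 156.6]
wrist flange pred [125.6 466.  256.9 586.8]
scene tip [191.6 206.2 206.6 211.8] boss [147.8 237.4 255.2 279.4]
wrist tip [177.2 480.8 194.1 496.6] boss [129.9 414.2 242.4 520.5]
tip wrist ray [0.48197533 0.21251956 0.08      ] scene [0.46918265 0.20006441 0.08      ] meet [0.47885814 0.21248502 0.07327865]
a 160 245 240 280
w 122 26 232 120
```

The views disagree by a few mm, so I'll back off along tool −x at tip height. That puts the cap and the axle tip in the wrist view unobstructed at about equal depth.

Call:
send_rows([
  [0,-0.1,0,0,0,0,0],
  [0,-0.23,0,0,0,0,0],
  [0,-0.23,0,0.06,0,0,0],
  [0,-0.23,0,0.12,0,0,0],
  [0,-0.23,0,0.12,0,0,0],
  [0,-0.23,0,0.12,0,0,0],
  [0,-0.23,0,0.12,0,0,0],
  [0,-0.23,0,0.12,0,0,0],
])

```text
clock: 6.48
tcp_pos: [0.443, 0.1917, 0.0998]
orientation: [-3.078, -0.628, -0.001]
contact_force: [0.0, -0.9, -1.0]
grip_width: 0.0205
```

Run:
```python
from h import *
w=grab('wrist','w4'); o=r.get_obs(); t=o['tcp_pos'];print(t)
u,v=260,195
cv2.imwrite('pics/c4.png',cv2.resize(w['pixels'][v:v+150,u:u+120,::-1],None,fx=4,fy=4,interpolation=cv2.INTER_CUBIC))
xt=R.from_rotvec(o['orientation']).as_matrix()[:,0]
circ=lambda c,z,rad:[[c[0]+rad*np.cos(t),c[1]+rad*np.sin(t),z] for t in np.arange(0,6.3,.05)]
def bb(c,z,rad): q=(proj(w,circ(c,z,rad))-[u,v])*4; return np.r_[q.min(0),q.max(0)].round(1)
ax=(.4767,.2105)
print('flange',bb(t,t[2]-.0117,.017),'tip',bb(ax,.08,.0025),'axle@.076',bb(ax,.076,.005),'boss',bb(ax,.062,.018))
g=o['tcp_pos']
print('dome',bb(t,t[2]+.015,.012))
```

```text
[0.44294297 0.19163189 0.09983827]
flange [ 93.2 242.9 356.  484.5] tip [172.5  42.8 211.9  81.5] axle@.076 [154.4  17.8 231.4  93.6] boss [ 66.1 -94.5 324.  160.5]
dome [116.5 367.  333.  561.3]
```

View pics/c4.png

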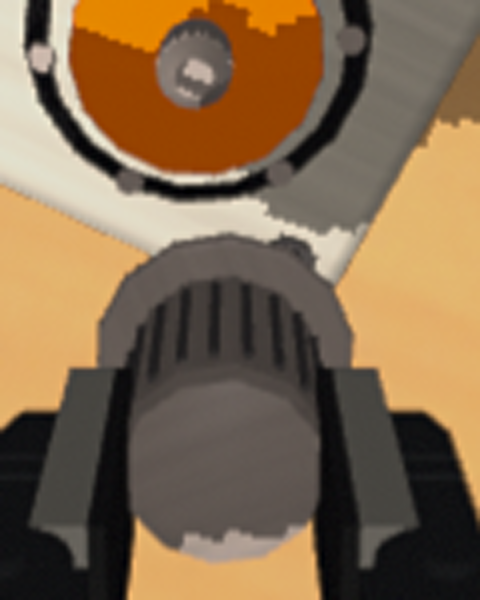

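View 8 shows the axle shaft as a circle at crop (195,64), the boss with edges x 70–325 and bottom at 173, and the cap flange with edges x 98–352 and top at 234. I'll convert the relative offset.

Run:
```python
from h import *
w=grab('wrist'); o=r.get_obs(); t=o['tcp_pos']; M=R.from_rotvec(o['orientation']).as_matrix(); print(t,o['clock'],M.round(4).tolist())
px=lambda x,y:(260+x/4,195+y/4)
tool=lambda p:((p-t)@M*1e3).round(2)
for z in(.084,.088): print('cap flange',z,tool(onz(w,px(225,351),z)), tool(onz(w,px(225,234),z)))
for z in (.076,.078): print('axle',z,tool(onz(w,px(195.5,70),z)))
for z in (.059,.062,.065): print('boss',z,tool(onz(w,px(197.5,46),z)))
# axle edges in image, unobstructed, and tip outline from pixels
g=cv2.cvtColor(w['pixels'],cv2.COLOR_RGB2HSV)[195:240,290:325]
m=cv2.inRange(g,(0,0,0),(180,110,255)); n,l,s,c=cv2.connectedComponentsWithStats(m)
print((s[:,:5]*[4,4,4,4,1]+[120,0,0,0,0]).tolist())
for z,rad in((.08,.0025),(.076,.005),(.062,.005)):
    p=t+M@np.array([.0352,-.0039,0]); q=(proj(w,[[p[0]+rad*np.cos(k),p[1]+rad*np.sin(k),z] for k in np.arange(0,6.3,.05)])-[260,195])*4; print(z,q.min(0),q.max(0))
```

```text
[0.44282991 0.19152129 0.09980146] 6.5833 [[0.92, 0.3919, 0.0005], [0.3919, -0.92, 0.0004], [0.0006, -0.0001, -1.0]]
cap flange 0.084 [ 0.48  0.03 15.8 ] [16.81  0.02 15.81]
cap flange 0.088 [ 2.23  0.03 11.8 ] [18.16  0.02 11.81]
axle 0.076 [36.63 -3.82 23.82]
axle 0.078 [37.05 -3.78 21.82]
boss 0.059 [36.53 -3.87 40.82]
boss 0.062 [37.11 -3.81 37.82]
boss 0.065 [37.68 -3.76 34.82]
[[120, 0, 140, 172, 1134], [156, 20, 76, 88, 325], [120, 152, 140, 28, 116]]
0.08 [174.81038725  68.32026897] [213.94202231 106.60335631]
0.076 [156.70310241  43.04400831] [233.29330461 118.07918302]
0.062 [161.35465179  24.24344219] [232.61271878  94.36006606]
```

Call:
send_rows([
  [0,0.08,-0.01,-0.02,0,0,0],
  [0,0.16,-0.02,-0.02,0,0,0],
  [0,0.235,-0.026,-0.02,0,0,0],
  [0,0.235,-0.026,0,0,0,0],
  [0,0.235,-0.026,0,0,0,0],
  [0,0.235,-0.026,0,0,0,0],
  [0,0.235,-0.026,0.02,0,0,0],
  [0,0.235,-0.026,0.04,0,0,0],
  [0,0.235,-0.026,0.05,0,0,0],
  [0,0.235,-0.026,0.05,0,0,0],
  [0,0.235,-0.026,0.05,0,0,0],
], squeeze=80)

```text
clock: 7.5
tcp_pos: [0.4731, 0.2085, 0.0919]
orientation: [3.078, 0.628, -0.001]
contact_force: [0.4, -0.5, -1.5]
grip_width: 0.0194
```

Run:
```python
from h import *
w=grab('wrist','w5');a=grab('scene','s5'); o=r.get_obs(); print(o['clock'],o['tcp_pos'],o['contact_force'],o['moment'],o['grip_width'])
A=cv2.resize(a['pixels'][190:250,190:270,::-1],None,fx=5,fy=5,interpolation=cv2.INTER_CUBIC)
W=cv2.resize(w['pixels'][200:275,265:365,::-1],None,fx=4,fy=4,interpolation=cv2.INTER_CUBIC)
cv2.imwrite('pics/c5.png',np.hstack([A,W]))
```

```text
7.6 [0.47332365 0.20866398 0.09216631] [ 0.33630419  0.03607228 -1.27863867] [ 0.00701816  0.01521787 -0.01639268] 0.019805673951426715
```

View pics/c5.png

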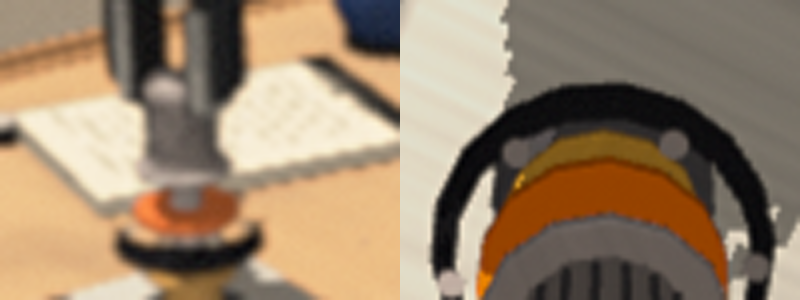

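View 9: the flange hangs over the axle. In the wrist crop the boss has edges x 480–727 and top at 157, and the flange top is at 213 with centre x≈608. I'll check this numerically.

Run:
```python
from h import *
w=grab('wrist');a=grab('scene'); o=r.get_obs(); t=o['tcp_pos']; M=R.from_rotvec(o['orientation']).as_matrix()
def bb(f,d,z,rad,u,v,s,ox=0):
    p=t+M@np.array([d[0],d[1],0]); q=(proj(f,[[p[0]+rad*np.cos(k),p[1]+rad*np.sin(k),z] for k in np.arange(0,6.3,.05)])-[u,v])*s+[ox,0]; return np.r_[q.min(0),q.max(0)].round(1)
for d in((0,0),(.001,0),(0,.001)):
    print(d,'W flange',bb(w,d,t[2]-.0117,.017,265,200,4,400),'boss',bb(w,d,.0615,.018,265,200,4,400),bb(w,d,.0635,.018,265,200,4,400))
    print('   S flange',bb(a,d,t[2]-.0147,.017,190,190,5),'boss',bb(a,d,.0615,.018,190,190,5),'axle',bb(a,d,.074,.005,190,190,5))
for n,f,(x0,y0,x1,y1) in(('w',w,(265,225,365,275)),('a',a,(205,218,250,245))):
    hsv=cv2.cvtColor(f['pixels'],cv2.COLOR_RGB2HSV)[y0:y1,x0:x1]; m=cv2.inRange(hsv,(3,190,90),(16,255,255)); print(n,cv2.boundingRect(m),x0,y0)
```

```text
(0, 0) W flange [473.  221.4 735.8 463.2] boss [478.  169.9 730.5 405.2] [476.8 174.2 731.8 411.4]
   S flange [131.8 145.8 233.8 184.3] boss [131.5 187.6 238.7 229.6] axle [168.5 168.7 198.4 180.1]
(0.001, 0) W flange [472.8 213.9 736.  456.4] boss [477.8 163.  730.7 399. ] [476.6 167.2 732.  405.2]
   S flange [133.4 144.8 235.4 183.2] boss [133.1 186.6 240.3 228.6] axle [170.1 167.6 200.  179. ]
(0, 0.001) W flange [480.7 221.4 743.5 463.2] boss [485.  169.9 737.5 405.2] [483.9 174.2 738.8 411.4]
   S flange [134.3 146.3 236.4 184.8] boss [134.  188.1 241.3 230.2] axle [171.  169.2 201.  180.6]
w (19, 14, 63, 35) 265 225
a (15, 11, 16, 7) 205 218
```

The numbers say the axle is about 1 mm farther in tool +x than the cap. I'll shift that much and descend to where the teeth first touch.

Call:
send_rows([
  [0,0.007,0,0,0,0,0],
  [0,0.007,0,0,0,0,0],
  [0,0.007,0,0.01,0,0,0],
  [0,0.007,0,0.02,0,0,0],
  [0,0.007,0,0.03,0,0,0],
  [0,0.007,0,0.036,0,0,0],
  [0,0.007,0,0.036,0,0,0],
])

```text
clock: 8.28
tcp_pos: [0.4741, 0.2091, 0.0864]
orientation: [3.078, 0.629, -0.001]
contact_force: [-0.2, 0.9, -1.1]
grip_width: 0.0196
```

Call:
send_rows([
  [0,0,0,0.004,0,0,0],
  [0,0,0,0.008,0,0,0],
  [0,0,0,0.012,0,0,0],
])

```text
clock: 8.53
tcp_pos: [0.4746, 0.2093, 0.0852]
orientation: [-3.078, -0.628, -0.001]
contact_force: [-0.3, 0.3, 4.5]
grip_width: 0.0198
```

Call:
send_rows([
  [0,0,0,0.004,0,0,0],
  [0,0,0,0.008,0,0,0],
  [0,0,0,0.012,0,0,0],
])

```text
clock: 8.78
tcp_pos: [0.475, 0.2096, 0.0839]
orientation: [-3.078, -0.628, -0.003]
contact_force: [-0.9, -1.2, 7.9]
grip_width: 0.0202
```

Call:
send_rows([
  [0,0,0,0.004,0,0,0],
  [0,0,0,0.008,0,0,0],
  [0,0,0,0.012,0,0,0],
])

```text
clock: 9.03
tcp_pos: [0.475, 0.2095, 0.0821]
orientation: [-3.078, -0.628, -0.003]
contact_force: [-0.3, -1.2, 6.1]
grip_width: 0.0195
```

Call:
send_rows([
  [0,0,0,0.004,0,0,0],
  [0,0,0,0.008,0,0,0],
  [0,0,0,0.008,0,0,0],
  [0,0,0,0.008,0,0,0],
])

```text
clock: 9.37
tcp_pos: [0.4747, 0.2094, 0.0806]
orientation: [-3.078, -0.629, -0.002]
contact_force: [-1.2, -0.2, 4.3]
grip_width: 0.0201
```

Call:
send_rows([
  [0,0,0,0.004,0,0,0],
  [0,0,0,0.008,0,0,0],
  [0,0,0,0.008,0,0,0],
  [0,0,0,0.008,0,0,0],
])

```text
clock: 9.7
tcp_pos: [0.4746, 0.2094, 0.0792]
orientation: [-3.078, -0.628, -0.001]
contact_force: [-0.2, 0.2, 6.6]
grip_width: 0.0196
```

Call:
send_rows([
  [0,0,0,0.004,0,0,0],
  [0,0,0,0.008,0,0,0],
  [0,0,0,0.008,0,0,0],
  [0,0,0,0.008,0,0,0],
])

```text
clock: 10.03
tcp_pos: [0.4746, 0.2093, 0.078]
orientation: [-3.078, -0.628, -0.001]
contact_force: [-1.0, 0.1, 5.7]
grip_width: 0.0196
```

Call:
send_rows([
  [0,0,0,0.004,0,0,0],
  [0,0,0,0.006,0,0,0],
  [0,0,0,0.006,0,0,0],
  [0,0,0,0.006,0,0,0],
  [0,0,0,0.006,0,0,0],
])

```text
clock: 10.45
tcp_pos: [0.4747, 0.2094, 0.0775]
orientation: [-3.078, -0.628, -0.002]
contact_force: [-1.5, 0.1, 9.1]
grip_width: 0.0195
```

Run:
```python
from h import *
w=grab('wrist','w6');a=grab('scene','s6'); o=r.get_obs(); print(o['clock'],o['tcp_pos'],o['contact_force'],o['moment'])
for i in range(4): grab('wrist'); o=r.get_obs(); print(o['tcp_pos'][2],o['contact_force'][2])
A=cv2.resize(a['pixels'][195:255,190:270,::-1],None,fx=5,fy=5,interpolation=cv2.INTER_CUBIC)
W=cv2.resize(w['pixels'][200:275,265:365,::-1],None,fx=4,fy=4,interpolation=cv2.INTER_CUBIC)
cv2.imwrite('pics/c6.png',np.hstack([A,W]))
```

```text
10.55 [0.47465449 0.20936415 0.07745008] [-1.44709771 -0.88228623  8.87829714] [-0.10794672  0.37281576 -0.00888586]
0.07746455308441416 8.969530293223947
0.0774740162727567 9.106723624190298
0.0774742567034557 9.149334078553945
0.07746351590546559 10.125127271685068
```

View pics/c6.png

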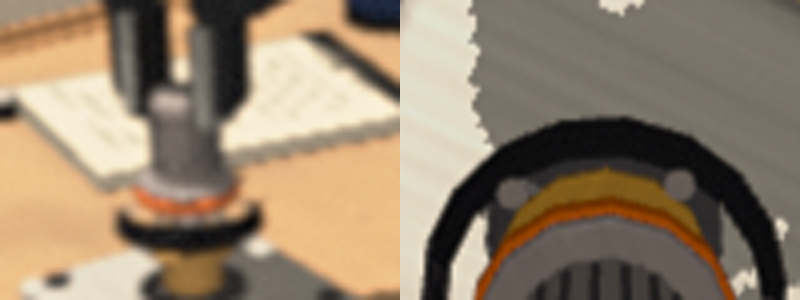

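View 10: the flange is on the boss (an even orange rim is visible) and the pulley looks lower than before. I'll measure the pulley's travel in the scene camera against the earlier frames.

```bash
cat > trk.py <<'E'
from h import *
def track(new,refs=('scene','s3','s5')):
    f=r.grab_frame('scene'); f={k:np.array(v) for k,v in f.items()}
    P=proj(f,[[.4755,.2085,.05],[.4755,.2085,.054]]); k=(P[0,1]-P[1,1])/4
    N=new if not isinstance(new,str) else cv2.imread(f'pics/{new}.png'); N=N.astype(np.float32)
    up=lambda i:cv2.resize(i,None,fx=10,fy=10,interpolation=cv2.INTER_CUBIC)
    out=[]
    for n in refs:
        ref=cv2.imread(f'pics/{n}.png').astype(np.float32)
        # templates: left and right ends of the black pulley, and a fixed base control
        for (x0,x1,y0,y1) in((211,222,232,246),(235,246,232,246),(197,225,255,272)):
            T=up(ref[y0:y1,x0:x1]); S=up(N[y0-3:y1+8,x0-2:x1+2])
            m=cv2.matchTemplate(S,T,cv2.TM_CCOEFF_NORMED); _,s,_,l=cv2.minMaxLoc(m); out.append((n,round((l[1]/10-3)/k,2),l[0]/10-2,round(s,3)))
    print('px/mm',k); [print(*o) for o in out]
E
python3 - <<'E'
from trk import *
track('s3',('scene',)); track('s5',('scene',)); track('s6')
g=grab('scene','s7'); track('s7')
E
```

```text
px/mm 0.534583206176535
scene 0.0 0.0 0.999
scene -0.19 -0.19999999999999996 0.874
scene 0.0 0.0 0.997
px/mm 0.534583206176535
scene 0.0 0.0 0.996
scene -0.19 0.20000000000000018 0.918
scene 0.0 0.0 0.997
px/mm 0.534583206176535
scene 1.68 0.0 0.971
scene 1.12 0.20000000000000018 0.917
scene 0.0 0.0 0.996
s3 1.5 -0.10000000000000009 0.976
s3 1.87 0.0 0.935
s3 0.0 0.0 0.998
s5 1.68 0.0 0.976
s5 1.5 -0.19999999999999996 0.967
s5 0.0 0.0 0.998
px/mm 0.534583206176535
scene 1.68 0.0 0.971
scene 1.12 0.20000000000000018 0.918
scene 0.0 0.0 0.996
s3 1.5 -0.10000000000000009 0.976
s3 1.87 0.0 0.936
s3 0.0 0.0 0.998
s5 1.68 0.0 0.976
s5 1.5 -0.19999999999999996 0.967
s5 0.0 0.0 0.998
```

The pulley is down about 1.6 mm, so boss contact was at TCP ≈ 0.0791. I'll press on in small steps while tracking it.

Call:
send_rows([
  [0,0,0,0.004,0,0,0],
  [0,0,0,0.008,0,0,0],
  [0,0,0,0.008,0,0,0],
  [0,0,0,0.008,0,0,0],
])

```text
clock: 11.33
tcp_pos: [0.4747, 0.2094, 0.0763]
orientation: [-3.078, -0.628, -0.002]
contact_force: [-2.2, -1.0, 9.3]
grip_width: 0.0194
```

```bash
cat > st.py <<'E'
import sys
from trk import *
n=sys.argv[1]; grab('scene',n); F=[]
for i in range(4): grab('scene'); F.append(r.get_obs())
print(F[-1]['clock'],np.mean([o['tcp_pos'] for o in F],0),np.mean([o['contact_force'] for o in F],0),F[-1]['moment']); track(n)
E
python3 st.py s8
```

```text
11.5833 [0.47466364 0.20936451 0.07627102] [-1.76959795  0.11951534  9.3952412 ] [-0.06961861  0.34735452 -0.01644711]
px/mm 0.534583206176535
scene 2.62 -0.10000000000000009 0.961
scene 2.43 0.20000000000000018 0.881
scene 0.0 0.0 0.996
s3 2.62 -0.10000000000000009 0.965
s3 3.18 0.10000000000000009 0.951
s3 0.0 0.0 0.998
s5 2.62 -0.19999999999999996 0.966
s5 2.62 0.0 0.95
s5 0.0 0.0 0.998
```

Call:
send_rows([
  [0,0,0,0.003,0,0,0],
  [0,0,0,0.006,0,0,0],
  [0,0,0,0.006,0,0,0],
  [0,0,0,0.006,0,0,0],
])

```text
clock: 11.97
tcp_pos: [0.4747, 0.2094, 0.0756]
orientation: [-3.078, -0.628, -0.002]
contact_force: [-2.1, -0.1, 10.4]
grip_width: 0.0199
```

```bash
python3 st.py s9
```

```text
12.2167 [0.47472426 0.20937979 0.07556746] [-2.5985375  -1.28567089 11.8611904 ] [-0.12057203  0.44720376 -0.02309969]
px/mm 0.534583206176535
scene 3.18 -0.10000000000000009 0.954
scene 2.99 0.10000000000000009 0.859
scene 0.0 0.0 0.996
s3 3.18 -0.19999999999999996 0.958
s3 3.74 0.0 0.951
s3 0.0 0.0 0.998
s5 3.18 -0.19999999999999996 0.96
s5 2.99 0.0 0.946
s5 0.0 0.0 0.998
```

Call:
send_rows([
  [0,0,0,0.002,0,0,0],
  [0,0,0,0.002,0,0,0],
  [0,0,0,0.002,0,0,0],
])

```text
clock: 12.52
tcp_pos: [0.4747, 0.2094, 0.0754]
orientation: [-3.078, -0.628, -0.002]
contact_force: [-3.4, -2.3, 12.6]
grip_width: 0.0196
```

```bash
python3 st.py s10
```

```text
12.7667 [0.47475498 0.20941446 0.07544971] [-2.36250794 -1.06185057 13.30468007] [-0.22008113  0.65898762 -0.00750732]
px/mm 0.534583206176535
scene 3.37 -0.10000000000000009 0.954
scene 3.18 0.10000000000000009 0.855
scene 0.0 0.0 0.996
s3 3.37 -0.10000000000000009 0.959
s3 3.74 0.10000000000000009 0.953
s3 0.0 0.0 0.998
s5 3.37 -0.10000000000000009 0.96
s5 3.18 0.0 0.943
s5 0.0 0.0 0.998
```

About 3.45 mm by both measures. Releasing now: open in place, then rise.

Call:
send_rows([
  [0.3,0,0,0,0,0,0],
  [0.6,0,0,0,0,0,0],
  [0.8,0,0,0,0,0,0],
  [0.8,0,0,0,0,0,0],
  [0.8,0,0,0,0,0,0],
  [0.8,0,0,0,0,0,0],
  [0.8,0,0,-0.05,0,0,0],
  [0.8,0,0,-0.15,0,0,0],
  [0.8,0,0,-0.3,0,0,0],
  [0.8,0,0,-0.5,0,0,0],
  [0.8,0,0,-0.7,0,0,0],
  [0.8,0,0,-0.7,0,0,0],
  [0.8,0,0,-0.7,0,0,0],
])

```text
clock: 13.9
tcp_pos: [0.4755, 0.2097, 0.1816]
orientation: [-3.077, -0.628, -0.007]
contact_force: [0.1, -0.9, -0.5]
grip_width: 0.0685
```

```bash
python3 st.py s11
python3 - <<'E'
from h import *
a=cv2.imread('pics/s11.png');w=grab('wrist')
A=cv2.resize(a[195:275,190:270],None,fx=5,fy=5,interpolation=cv2.INTER_CUBIC)
W=w['pixels'][100:300,220:420,::-1]; W=cv2.resize(W,None,fx=2,fy=2)
cv2.imwrite('pics/c11.png',np.hstack([A,W]))
E
```

```text
14.15 [0.4735816  0.20859409 0.17852312] [-0.54274606 -0.38053985  0.04343162] [-0.06378149  0.00521906  0.00834267]
px/mm 0.534583206176535
scene 2.99 -0.10000000000000009 0.958
scene 4.3 -0.6000000000000001 0.815
scene 0.0 0.0 0.997
s3 2.99 -0.10000000000000009 0.962
s3 2.81 0.3999999999999999 0.943
s3 0.0 0.0 0.998
s5 2.99 -0.19999999999999996 0.962
s5 2.62 0.3999999999999999 0.844
s5 0.0 0.0 0.998
```

View pics/c11.png

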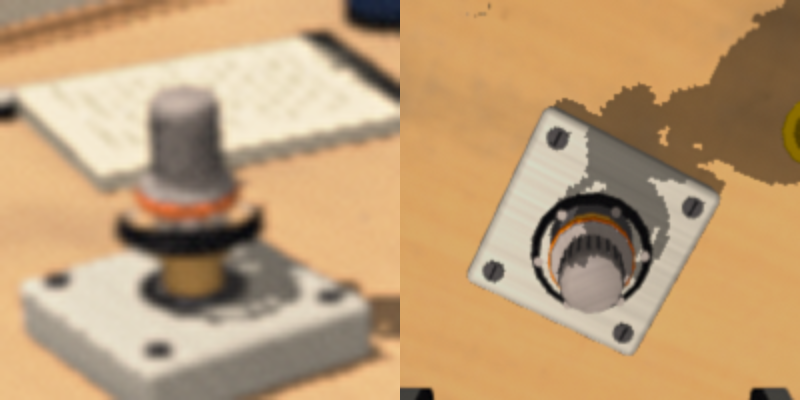

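View 11: the cap stands squarely on the boss, but the left-edge track says the pulley rose from 3.37 to about 3.0 mm on release. I'll move the hand and its shadow aside and measure cleanly against the first frame.

Call:
send_rows([
  [0,-0.2,0.2,-0.2,0,0,0],
  [0,-0.2,0.4,-0.4,0,0,0],
  [0,-0.2,0.6,-0.6,0,0,0],
  [0,-0.2,0.8,-0.6,0,0,0],
  [0,-0.2,1,-0.6,0,0,0],
  [0,-0.2,1,-0.6,0,0,0],
  [0,-0.2,1,-0.6,0,0,0],
  [0,-0.2,1,-0.6,0,0,0],
], squeeze=30)

```text
clock: 14.92
tcp_pos: [0.5049, 0.0599, 0.2687]
orientation: [-3.077, -0.629, 0.002]
contact_force: [-0.3, -0.3, -0.7]
grip_width: 0.0
```

```bash
python3 st.py s12
python3 - <<'E'
from h import *
# dome/flange silhouette & boss column profiles for cap height: dome top row in scene
a=grab('scene'); b=grab('top','t12')
c=onz(b,(0,0),.09)
A=cv2.imread('pics/scene.png').astype(float);N=cv2.imread('pics/s12.png').astype(float)
# black lower rim: subpixel 1-D correlation per column of green channel
for x in range(215,244,3):
    p=A[230:252,x].mean(1);q=N[230:252,x].mean(1)
    e=lambda s:min(((np.interp(np.arange(6,20)-d,np.arange(22),p)-q[6:20])**2).mean() for d in [s])
    ds=np.arange(0,4,.05); v=[e(d) for d in ds]; print(x,round(ds[int(np.argmin(v))]/.5346,2),round(min(v)**.5,1),end=' | ')
E
```

```text
15.1667 [0.5049232  0.06067652 0.26905667] [ 0.1562589   0.17436358 -0.05781319] [0.0016451  0.0420841  0.00029457]
px/mm 0.534583206176535
scene 2.99 -0.10000000000000009 0.958
scene 2.62 0.3999999999999999 0.969
scene 0.0 0.0 0.998
s3 2.99 -0.10000000000000009 0.962
s3 3.18 0.20000000000000018 0.903
s3 0.0 0.0 0.997
s5 2.99 -0.19999999999999996 0.962
s5 2.81 0.20000000000000018 0.939
s5 0.0 0.0 0.997
215 2.9 16.8 | 218 2.62 16.0 | 221 2.99 11.7 | 224 3.18 8.0 | 227 2.71 10.5 | 230 2.99 6.2 | 233 2.24 4.0 | 236 2.53 12.4 | 239 2.9 17.4 | 242 2.15 12.1 |
```

Run:
```python
from h import *
names=['scene','s6','s8','s9','s10','s12']; I={n:cv2.GaussianBlur(cv2.imread(f'pics/{n}.png'),(1,1),0).astype(float).mean(2) for n in names}
print('cols: bottom edge row of black rim; and row of top-of-rim')
def edge(p,y0,up):
    # darkest row, then half crossing going down (or up)
    k=y0+int(np.argmin(p[y0:y0+22])); lo=p[k]; st=-1 if up else 1; j=k
    hi=max(p[k+st:k+st*6:st]); th=(lo+min(hi,150))/2
    while p[j]<th: j+=st
    a,b=p[j-st],p[j]; return j-st+st*(th-a)/(b-a)
for n in names:
    v=[edge(I[n][:,x],230,False) for x in range(214,244,2)]; print(n,np.round(v,2).tolist())
f=grab('scene')
P=lambda z,k:proj(f,[[.4755+.026*np.cos(t),.2085+.026*np.sin(t),z] for t in np.arange(0,6.3,.02)])
for z in (.05,.046): print(z,P(z,0).min(0),P(z,0).max(0))
```

```text
cols: bottom edge row of black rim; and row of top-of-rim
scene [241.31, 242.41, 243.24, 243.92, 243.86, 244.49, 244.51, 244.56, 244.17, 244.07, 243.57, 242.78, 241.53, 240.36, 239.52]
s6 [242.05, 243.07, 243.77, 244.6, 244.81, 244.74, 245.29, 245.35, 244.98, 244.63, 244.34, 243.9, 242.19, 241.11, 240.18]
s8 [242.68, 243.47, 244.22, 244.99, 245.54, 245.65, 245.7, 245.8, 245.54, 245.3, 244.86, 244.41, 243.04, 241.91, 240.7]
s9 [242.92, 244.04, 244.49, 245.32, 245.82, 246.0, 246.27, 246.24, 245.97, 245.63, 245.3, 244.65, 243.61, 242.04, 241.11]
s10 [243.07, 243.99, 244.68, 245.35, 245.93, 246.17, 246.28, 246.16, 245.95, 245.68, 245.16, 244.66, 243.79, 242.15, 241.16]
s12 [242.96, 243.65, 244.44, 245.24, 245.72, 245.86, 245.97, 245.98, 245.79, 245.44, 244.8, 243.99, 243.06, 242.0, 241.16]
0.05 [213.02390262 231.5169157 ] [243.79852157 243.87752239]
0.046 [213.1639277  233.60553423] [243.88177059 246.05167319]
```

By the rim edge the pulley was at 3.23 mm when held and is about 2.7 mm after release. The template tracker says 2.9, so it may be just short of 3 mm. I'll push the dome a little further with shut fingers.

Call:
send_rows([
  [0,0.21,-0.25,0,0,0,0],
  [0,0.21,-0.5,0,0,0,0],
  [0,0.21,-0.75,0,0,0,0],
  [0,0.21,-0.99,0,0,0,0],
  [0,0.21,-0.99,0.2,0,0,0],
  [0,0.21,-0.99,0.45,0,0,0],
  [0,0.21,-0.99,0.7,0,0,0],
  [0,0.21,-0.99,0.9,0,0,0],
  [0,0.21,-0.99,0.97,0,0,0],
  [0,0.21,-0.99,0.97,0,0,0],
  [0,0.21,-0.99,0.97,0,0,0],
])

```text
clock: 16.28
tcp_pos: [0.4767, 0.2087, 0.1247]
orientation: [-3.078, -0.629, -0.001]
contact_force: [0.6, 0.6, 0.4]
grip_width: 0.0005
```

Call:
send_rows([
  [0,0,0,0.03,0,0,0],
  [0,0,0,0.06,0,0,0],
  [0,0,0,0.07,0,0,0],
  [0,0,0,0.07,0,0,0],
])

```text
clock: 16.62
tcp_pos: [0.4765, 0.2083, 0.1138]
orientation: [3.078, 0.628, 0.001]
contact_force: [0.2, -0.8, -0.7]
grip_width: 0.0003
```

Call:
send_rows([
  [0,0,-0.011,0.01,0,0,0],
  [0,0,-0.011,0.02,0,0,0],
  [0,0,-0.011,0.03,0,0,0],
  [0,0,-0.011,0.03,0,0,0],
])

```text
clock: 16.95
tcp_pos: [0.4754, 0.2097, 0.1086]
orientation: [3.078, 0.629, -0.001]
contact_force: [0.6, 0.4, 0.2]
grip_width: 0.0004
```

Call:
send_rows([
  [0,0,0,0.005,0,0,0],
  [0,0,0,0.01,0,0,0],
  [0,0,0,0.01,0,0,0],
])

```text
clock: 17.2
tcp_pos: [0.4755, 0.2097, 0.1073]
orientation: [3.078, 0.628, -0.0]
contact_force: [-1.0, -0.3, -0.2]
grip_width: 0.0002
```

Call:
send_rows([
  [0,0,0,0.003,0,0,0],
  [0,0,0,0.006,0,0,0],
  [0,0,0,0.006,0,0,0],
])

```text
clock: 17.45
tcp_pos: [0.4756, 0.2098, 0.1064]
orientation: [3.078, 0.628, -0.0]
contact_force: [-0.2, 0.1, 0.0]
grip_width: -0.0001
```

Call:
send_rows([
  [0,0,0,0.003,0,0,0],
  [0,0,0,0.006,0,0,0],
  [0,0,0,0.006,0,0,0],
])

```text
clock: 17.7
tcp_pos: [0.4756, 0.2097, 0.1055]
orientation: [3.078, 0.628, -0.0]
contact_force: [-0.0, 0.0, 0.3]
grip_width: -0.0
```

Call:
send_rows([
  [0,0,0,0.003,0,0,0],
  [0,0,0,0.006,0,0,0],
  [0,0,0,0.006,0,0,0],
])

```text
clock: 17.95
tcp_pos: [0.4755, 0.2097, 0.1046]
orientation: [3.078, 0.628, -0.0]
contact_force: [1.7, 0.7, 0.0]
grip_width: -0.0002
```

Call:
send_rows([
  [0,0,0,0.003,0,0,0],
  [0,0,0,0.006,0,0,0],
  [0,0,0,0.006,0,0,0],
])

```text
clock: 18.2
tcp_pos: [0.4756, 0.2098, 0.1037]
orientation: [3.078, 0.628, -0.0]
contact_force: [-0.6, -0.6, -0.3]
grip_width: -0.0001
```

```bash
cat > m.py <<'E'
import sys
from h import *
names=['scene']+sys.argv[1].split(','); grab('scene',names[-1]); F=[]
for i in range(3): grab('scene'); F.append(r.get_obs())
print(F[-1]['clock'],F[-1]['tcp_pos'],np.mean([o['contact_force'] for o in F],0))
I={n:cv2.imread(f'pics/{n}.png').astype(float).mean(2) for n in names}
def edge(p,y0=230):
    k=y0+int(np.argmin(p[y0:y0+22])); lo=p[k]; j=k; th=(lo+min(max(p[k+1:k+6]),150))/2
    while p[j]<th: j+=1
    return j-1+(th-p[j-1])/(p[j]-p[j-1])
E={n:np.array([edge(I[n][:,x]) for x in range(214,244)]) for n in names}
for n in names[1:]: d=(E[n]-E['scene'])/.5346; print(n,'pulley mm: median',np.median(d).round(2),'mean',d.mean().round(2))
E
python3 m.py s6,s8,s9,s10,s12,s13
```

```text
18.4 [0.47562572 0.2097831  0.10381306] [-0.13296056  0.46171312 -0.19862828]
s6 pulley mm: median 1.32 mean 1.0
s8 pulley mm: median 2.39 mean 2.08
s9 pulley mm: median 3.04 mean 2.63
s10 pulley mm: median 3.18 mean 2.79
s12 pulley mm: median 2.66 mean 2.58
s13 pulley mm: median 2.65 mean 2.3
```

Call:
send_rows([
  [0,0,0,0.003,0,0,0],
  [0,0,0,0.006,0,0,0],
  [0,0,0,0.006,0,0,0],
])

```text
clock: 18.65
tcp_pos: [0.4755, 0.2097, 0.1028]
orientation: [3.078, 0.628, -0.0]
contact_force: [0.0, 0.3, -0.5]
grip_width: -0.0003
```

Call:
send_rows([
  [0,0,0,0.003,0,0,0],
  [0,0,0,0.006,0,0,0],
  [0,0,0,0.006,0,0,0],
])

```text
clock: 18.9
tcp_pos: [0.4756, 0.2098, 0.1019]
orientation: [3.078, 0.628, -0.0]
contact_force: [0.4, 0.2, -0.6]
grip_width: -0.0
```

No contact 5 mm below where I expected it, so I'll look (view 12, the last).

Run:
```python
from h import *
a=grab('scene');w=grab('wrist'); b=grab('top'); o=r.get_obs()
A=cv2.resize(a['pixels'][185:265,190:270,::-1],None,fx=5,fy=5,interpolation=cv2.INTER_CUBIC)
W=cv2.resize(w['pixels'][200:400,220:420,::-1],None,fx=2,fy=2)
cv2.imwrite('pics/c14.png',np.hstack([A,W]))
t=o['tcp_pos']; print((proj(a,[t,t-[0,0,.011],[t[0],t[1],.096]])-[190,185])*5,(proj(w,[t,t-[0,0,.011],[t[0],t[1],.096]])-[220,200])*2+[400,0])
```

```text
[[182.93222015 119.48998741]
 [184.54989655 150.0991106 ]
 [183.81576126 136.20347123]] [[592.23257599 192.93013252]
 [592.19503952 174.14662269]
 [592.21156801 182.41451436]]
```

View pics/c14.png

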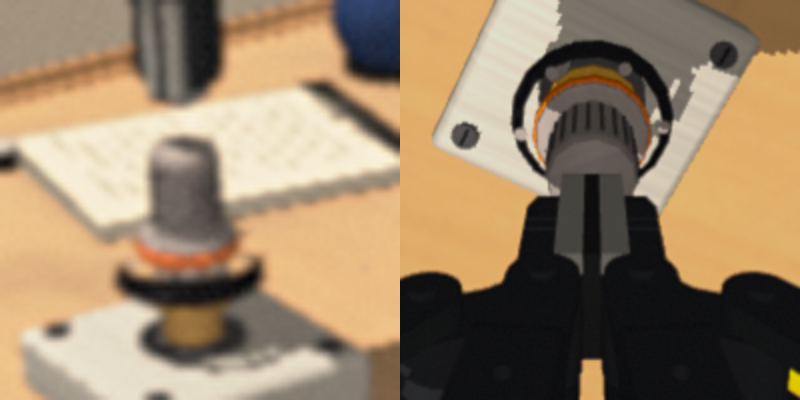

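View 12: the shut fingertips (scene crop y≈103) are still about 13 mm above the dome (y≈140). They stand higher than I assumed and the cap is well seated. I'll descend further.

Call:
send_rows([
  [0,0,0,0.015,0,0,0],
  [0,0,0,0.03,0,0,0],
  [0,0,0,0.045,0,0,0],
  [0,0,0,0.06,0,0,0],
  [0,0,0,0.06,0,0,0],
])

```text
clock: 19.47
tcp_pos: [0.4752, 0.2096, 0.0924]
orientation: [3.078, 0.628, -0.001]
contact_force: [-1.1, -0.1, 0.2]
grip_width: -0.0002
```

Call:
send_rows([
  [0,0,0,0.005,0,0,0],
  [0,0,0,0.01,0,0,0],
  [0,0,0,0.01,0,0,0],
])

```text
clock: 19.72
tcp_pos: [0.4756, 0.2098, 0.0914]
orientation: [3.078, 0.628, -0.0]
contact_force: [1.1, -0.7, -0.1]
grip_width: 0.0001
```

Call:
send_rows([
  [0,0,0,0.005,0,0,0],
  [0,0,0,0.01,0,0,0],
  [0,0,0,0.01,0,0,0],
])

```text
clock: 19.97
tcp_pos: [0.4755, 0.2097, 0.0899]
orientation: [3.078, 0.628, -0.0]
contact_force: [0.6, -0.8, -0.3]
grip_width: 0.0001
```

Call:
send_rows([
  [0,0,0,0.004,0,0,0],
  [0,0,0,0.006,0,0,0],
  [0,0,0,0.006,0,0,0],
])

```text
clock: 20.22
tcp_pos: [0.4756, 0.2097, 0.0891]
orientation: [3.078, 0.628, -0.0]
contact_force: [0.6, -0.4, 0.5]
grip_width: -0.0002
```

Call:
send_rows([
  [0,0,0,0.004,0,0,0],
  [0,0,0,0.006,0,0,0],
  [0,0,0,0.006,0,0,0],
])

```text
clock: 20.47
tcp_pos: [0.4756, 0.2098, 0.0881]
orientation: [3.078, 0.628, -0.0]
contact_force: [-0.5, 0.2, -0.5]
grip_width: 0.0002
```

Call:
send_rows([
  [0,0,0,0.004,0,0,0],
  [0,0,0,0.006,0,0,0],
  [0,0,0,0.006,0,0,0],
])

```text
clock: 20.72
tcp_pos: [0.4756, 0.2097, 0.0872]
orientation: [3.078, 0.628, -0.0]
contact_force: [0.1, 0.2, 0.2]
grip_width: -0.0001
```

Call:
send_rows([
  [0,0,0,0.004,0,0,0],
  [0,0,0,0.006,0,0,0],
  [0,0,0,0.006,0,0,0],
])

```text
clock: 20.97
tcp_pos: [0.4757, 0.2098, 0.0866]
orientation: [3.078, 0.628, 0.0]
contact_force: [-1.5, -1.4, 3.1]
grip_width: 0.0002
```

```bash
python3 m.py s12,s15
python3 - <<'E'
from h import *
I=cv2.imread('pics/s15.png').astype(int); print('column grey 226/228 rows 200-232'); 
for x in (224,226,228): print(I[196:234,x].mean(1).astype(int).tolist())
E
```

```text
21.1667 [0.47571518 0.20984984 0.08658016] [-0.72317353  0.2337818   3.45658227]
s12 pulley mm: median 2.66 mean 2.58
s15 pulley mm: median 2.79 mean 2.7
column grey 226/228 rows 200-232
[121, 123, 127, 126, 125, 127, 126, 127, 128, 125, 122, 119, 118, 118, 115, 112, 107, 98, 116, 157, 178, 164, 141, 120, 107, 106, 107, 106, 103, 104, 102, 100, 103, 102, 96, 106, 131, 152]
[83, 85, 87, 91, 93, 98, 99, 100, 103, 105, 108, 107, 108, 109, 111, 113, 111, 107, 109, 134, 163, 156, 134, 114, 103, 101, 104, 102, 101, 101, 99, 96, 95, 93, 92, 99, 115, 141]
[38, 35, 32, 37, 42, 40, 36, 43, 40, 41, 44, 48, 46, 46, 50, 66, 82, 92, 92, 101, 118, 122, 112, 103, 96, 93, 88, 87, 87, 89, 83, 87, 88, 89, 89, 98, 106, 132]
```

Dome contact is at TCP ≈ 0.0868. I'll press in small steps.

Call:
send_rows([
  [0,0,0,0.004,0,0,0],
  [0,0,0,0.007,0,0,0],
  [0,0,0,0.007,0,0,0],
  [0,0,0,0.007,0,0,0],
])

```text
clock: 21.5
tcp_pos: [0.4759, 0.21, 0.0862]
orientation: [3.078, 0.628, 0.001]
contact_force: [-2.1, -1.5, 11.4]
grip_width: -0.0
```

```bash
python3 m.py s12,s16
```

```text
21.7 [0.47594805 0.20996765 0.08622011] [-2.17533863 -1.78809562 10.94670823]
s12 pulley mm: median 2.66 mean 2.58
s16 pulley mm: median 3.12 mean 2.73
```

Call:
send_rows([
  [0,0,0,0.003,0,0,0],
  [0,0,0,0.006,0,0,0],
  [0,0,0,0.006,0,0,0],
  [0,0,0,0.006,0,0,0],
])

```text
clock: 22.03
tcp_pos: [0.4761, 0.2101, 0.0856]
orientation: [3.078, 0.628, 0.002]
contact_force: [-3.4, -2.6, 13.5]
grip_width: 0.0001
```

```bash
python3 m.py s10,s12,s17
```

```text
22.2333 [0.4761244  0.21009071 0.08556685] [-2.67272709 -2.50951173 12.67072635]
s10 pulley mm: median 3.18 mean 2.79
s12 pulley mm: median 2.66 mean 2.58
s17 pulley mm: median 3.82 mean 3.31
```

Held at about 3.8 mm. Lifting off and clearing the view to re-measure.

Call:
send_rows([
  [0,0,0,-0.02,0,0,0],
  [0,0,0,-0.1,0,0,0],
  [0,0,0,-0.3,0,0,0],
  [0,0,0,-0.55,0,0,0],
  [0,0,0,-0.8,0,0,0],
  [0,-0.2,0.3,-1,0,0,0],
  [0,-0.2,0.6,-1,0,0,0],
  [0,-0.2,0.9,-1,0,0,0],
  [0,-0.2,0.99,-1,0,0,0],
  [0,-0.2,0.99,-1,0,0,0],
  [0,-0.2,0.99,-1,0,0,0],
])

```text
clock: 23.15
tcp_pos: [0.5067, 0.059, 0.2349]
orientation: [3.079, 0.62, 0.0]
contact_force: [-0.6, 0.6, 0.0]
grip_width: -0.0001
```

```bash
python3 m.py s12,s18; python3 -c "
from trk import *
track('s12',('scene',));track('s18',('scene','s3'))"
```

```text
23.35 [0.50570228 0.06304198 0.23452237] [ 0.33612036  0.37607825 -0.49259706]
s12 pulley mm: median 2.66 mean 2.58
s18 pulley mm: median 3.29 mean 3.12
px/mm 0.534583206176535
scene 2.99 -0.10000000000000009 0.958
scene 2.62 0.3999999999999999 0.969
scene 0.0 0.0 0.998
px/mm 0.534583206176535
scene 3.37 -0.19999999999999996 0.952
scene 3.18 0.3999999999999999 0.959
scene 0.0 0.0 0.998
s3 3.37 -0.19999999999999996 0.957
s3 3.74 0.20000000000000018 0.913
s3 0.0 0.0 0.997
```

Now 3.1–3.4 mm by both measures, inside 3–4 mm, with the arm clear. Handing in after one stability check.

```bash
python3 - <<'E'
from h import *
for i in range(8): grab('scene')
E
python3 m.py s18,s19 && python3 -c "
from h import r
print(r.hand_in())"
```

```text
24.05 [0.50621823 0.0613954  0.23446294] [-0.21559979 -0.31853923  0.24473479]
s18 pulley mm: median 3.29 mean 3.12
s19 pulley mm: median 3.24 mean 3.1
the job is handed in; nothing more can be done
None
```

The steel cap is on the axle, pressed down onto the pulley, and the job is handed in at about 24 s. The arm stands clear of everything, and I touched nothing else on the bench.

- **First press:** I held the cap and pressed until the spring was squeezed about 3.2–3.4 mm. When I let go it came back to about 2.7–2.9 mm, just short of the range asked for.
- **Second press:** I pushed the dome with shut fingers to about 3.8 mm and lifted off. The squeeze then settled at 3.1–3.4 mm and had not moved 0.7 s later (3.24 against 3.29 mm).
- **Squareness:** After the first release the cap stood square on the boss. I did not look at a picture again after the second press.
- **Forces:** The highest reading I saw was about 19 N.

**Checks that disagreed:**
- My two ways of measuring the pulley from the camera differ by about 0.2–0.3 mm. Single readings ranged from 2.9 to 3.8 mm, so the 3 mm lower limit is met, but not by a wide margin.
- The shut fingertips stood about 17 mm farther back than I assumed. The first press was therefore carried by the grip on the barrel, not by the fingertips on the flange.

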